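# Show the clamped sight-glass cell to the clarity camera

### The arm

A 6-joint arm with a two-finger parallel gripper is mounted at the origin on the work surface. World frame = base frame: x ahead of the robot, y to its left, z up, the work surface at z = 0. Lengths are in m, angles in rad, forces in N, time in s.
With the tool pointing down it reaches from about 0.35 to 0.775 m from the base axis. Payload 5.5 kg.
Tool frame: the origin (TCP) lies at the very end of the fingers, on their centre line; the grasp point (between the pads) lies 19 mm behind it (env.grip_depth is the distance from the TCP to the grasp point, in m); z points along the fingers, y is the direction in which the jaws open and shut (so a half turn about z gives the same grasp; the last joint's range is limited). The gripper opens to 85 mm and grips with 20 to 120 N. Pads are 22 mm wide; open, the fingers measure 114 mm over their backs; the gripper's body (76 mm by 85 mm) begins 54 mm behind the grasp point. The pads swing forward as they close: fully open they stand 13 mm farther back than shut.
Start: joints at [-1.319, 0.313, 0.046, 1.304, 0, 1.431], TCP at [0.22, -0.531, 0.231] pointing down, gripper open.
Joint ranges: [-2.76, 2.76], [-0.86, 1.69], [-1.03, 1.26], [-2.2, 2.34], [-1.47, 1.5], [-3.14, 3.14]. Speed limits (rad/s): [2.57, 2.57, 3.14, 3.14, 3.14, 3.14].

### API

Orientations are given as a unit quaternion [w, x, y, z].
In Python, from workcell import env gives the robot as it stands.
- The arm moves only by the tool step_arm, never from a script. Its argument "series" is a list of rows, each a list of 3 entries, a list of its own where there are three numbers: the shift along the world's x, y, z in cm, then the turn about the world's z in rad, then the closure in counts, from 0 (fully open) to 255 (shut). A call has 1 to 5 rows; each row is the pose to reach, as a shift and turn from the pose measured when the call began; what a row does not reach only later rows make up. A row lasts 1/8 s, in which the tool goes at most 62.5 mm and 10.7 degrees, less where a joint would pass 70% of its speed; a pose out of reach is approached as far as the arm can. A call with a gripper value outside its range is refused whole. The fingers move at their own pace and stop on an object; "newtons" is the grip in N (left out, the last holds). Time passes only in rows, so rows that repeat a pose let the fingers close. It gives the time, the measured TCP pose, the force and the opening at its end, in the units of the state.
- env.get_state(): the state, without advancing time (a new reading comes with each control period).
- env.read_camera(name): name is "side" or "top" or "wrist"; returns a dict with "frame" (480x640x3 uint8, red, green, blue), "vertical_fov" (degrees; the focal length in pixels is half the picture's height over the tangent of half this angle, whatever the lens; pixels are square), "cx", "cy" (the principal point, pixels), "camera_from_world" (4x4, takes a point from world to camera coordinates). Camera axes: x right, y down, z forward; pixel columns grow to the right and rows downward; lengths in m; the calibration is good to about 2 mm. A picture is of the moment at which its call begins. There is no depth.
- env.hand_in(): hands the job in, once; it reports no verdict.
The state is a dict: "clock": time; "joint_pos": joint angles; "qvel": joint speeds; "tau": joint torques, N m; "tcp_pos": TCP position; "orientation": TCP orientation; "wrist_force": force on the tool from outside, world axes, zero at the start; "ft_torque": the same for the moment, N m; "finger_gap": finger opening in m.
Only numpy, scipy, OpenCV 4.12 (cv2) and the standard library are available. Lean on these libraries where they do the work, as an engineer would, in place of code of your own. Each camera call takes 0.05 s, during which the arm holds its last target.

### The job

Press down the black thumb tab of the hold-down lever on the grey cell holder so that its nose swings fully up off the cell's foot, then lift that cell out by its black grip and hold it up to the inspection camera: upright, its glass window level with the lens and centred on it, square to the lens, 120 mm in front of it (right above the small pin on the camera's base). The program finishes while the gripper is still holding the cell there, still and in the air, with the lever left up. Do not knock the camera and leave the spare cell and the other glassware where they stand.

Things in the scene. Friction and masses are not known exactly. Their poses are not given: they have to be found in the camera images.
- lever (a joint): hold-down lever on the cell holder, a steel rocker on a level pivot. 0 = nose down over the cell's foot (starts at 0 to 0.1); grows in rad as the tab is pressed down and the nose swings up; hard stop at 1.05 = fully up. Light friction: about 1 to 2 N on the tab moves it, and it stays where it is left. The nose is clear of the foot above about 0.8
- lever_tab (a point): middle of the upper face of the lever's black thumb tab (28 mm wide, 32 mm along the lever). It moves with the lever: at 0 it stands about 41 mm above the pivot and slopes up away from the cell at 37 degrees; at full travel it is about 22 mm below the pivot and slopes down at 23 degrees. A straight downward push with closed fingertips through the tab, until the stop is felt, raises the nose fully
- lever_pivot (a point): the lever's pivot axis, 53 mm above the table and 88 mm from the seat's centre on the holder's +y side; the nose reaches 52 mm from it towards the cell, the tab lies on the opposite side, its middle about 50 mm out. The point turns with the lever; its x axis is the pivot axis
- holder: fixed grey cell holder, 90 x 165 mm, origin on the table under the seat's centre. The seat for the cell's foot is 40 mm above the table, between guide lips 5 mm high with 2 mm of play; lift straight up. The lever lies along its +y axis. Its +y axis points roughly to the robot's left
- cell_grip (a point): grasp point of the cell to be shown: centre of its upright black plastic grip, a bar 16 mm thick (the cell's x) and 24 mm wide (the cell's y), 46 mm tall (74 to 120 mm above the underside), this point 100 mm above the underside, so about 140 mm above the table at the start. The cell weighs about 0.25 kg and stands upright in the holder
- cell_window (a point): centre of the same cell's glass window, 41 mm above the cell's underside and 59 mm under cell_grip. x = the window's normal (both faces are alike), z = up. The aluminium frame is 50 mm wide, 18 mm thick and 66 mm tall on a steel foot 40 x 90 x 8 mm (the 90 mm along the cell's y)
- cell: the cell to be shown, as a whole: 120 mm tall, origin at the centre of the foot's underside, x = window normal, z up
- camera: fixed inspection camera on a post, origin on the table under the post. Camera box 75 x 50 x 52 mm with its centre 200 mm above the table; the lens looks level along the body's -x, its front 60 mm from the origin. A flat rail 26 mm wide runs out under the lens axis and carries a small steel pin 10 mm thick, its top 30 mm above the table
- view_point (a point): where the window's centre must be held: on the lens axis, 120 mm in front of the lens front, 200 mm above the table, straight above the pin. Its x axis is the lens axis (pointing towards the lens), z up
- spare_cell: bystander: a second cell of the same shape standing free on the table; origin under its foot
- amber_bottle: bystander: brown bottle, 60 mm across, 150 mm tall, origin under it
- beaker: bystander: glass beaker, 60 mm across, 75 mm tall, origin under it
- stopper: bystander: glass stopper, 34 mm across, 46 mm tall, origin under it
- jar: bystander: glass jar with white cap, 52 mm across, 60 mm tall, origin under it
- vial: bystander: brown vial, 30 mm across, 60 mm tall, origin under it
Things that resemble listed ones, but are neither listed nor needed, are in the scene too. Leave any orange or red look-alike of the holder alone.

How it is judged:
On the way, in this order (a step that is already met when the one before it is completed fails the run):
1. the lever's nose is raised while the cell still sits in the holder (value of joint lever above 0.8 rad and distance of cell from where it was at the start of the episode below 0.006 m and angle between cell's own z axis and vertical below 0.1 rad), for 0.2 s.
2. the gripper has lifted the cell out of the holder (z of cell in the frame of holder above 0.06 m and contact force between cell and the fingers above 1 N), for 0.2 s.
At the end, for the whole second after the job is handed in: Through the last second the fingers hold the cell, nothing else touches it: window centre within 18 mm of the view point, normal within 0.15 rad of the lens axis, upright within 0.12 rad, underside over 140 mm up, slower than 20 mm/s, lever above 0.8 rad (distance between cell_window and view_point below 0.018 m and angle between the x axis of cell_window and the x axis of view_point, either way round below 0.15 rad and angle between cell_window's own z axis and vertical below 0.12 rad and height (world z) of cell above 0.14 m and contact force between cell and the fingers above 1 N and contact force between cell and camera below 0.1 N and contact force between cell and holder below 0.1 N and linear speed of cell below 0.02 m/s and value of joint lever above 0.8 rad); the arm keeps its last pose, push and grip.
It fails at once if the spare cell or other loose glassware is moved more than 25 mm (distance of any of spare_cell, amber_bottle, beaker, stopper, jar, vial from where it was at the start of the episode above 0.025 m).
It fails at once if the camera is struck with more than 4 N (contact force between any of the arm, the fingers, cell and camera above 4 N).
It also fails if it takes over 43 s, if anything falls off the work surface, if the arm or the gripper's body presses on something with over 40 N, if the wrist force passes 120 N, or if a joint passes its speed limit or range.

## Working session

There is one attempt and no reset: what is moved stays moved. The work goes in short steps, Python scripts to look and compute and a tool call to move; the robot and the scene stay as the last step left them, time stands still between calls to the robot, and variables do not carry over. Pictures are saved under pics/ and viewed, and the job is handed in when it is done.

Besides the shell and the picture viewer there is one more tool, called after "Call:" by a JSON object that holds its "api" and its "payload". step_arm: Moves the arm, as the interface text tells. Its arguments: {"type":"object","properties":{"series":{"type":"array"},"newtons":{"type":"number"}},"required":["series"]}

```bash
mkdir -p pics; ls
cat > h.py <<'E'
from workcell import env
import numpy as np, cv2, pickle
def cam(name, tag):
    c=env.read_camera(name); cv2.imwrite(f'pics/{tag}.png',c['frame'][:,:,::-1]); pickle.dump(c,open(f'pics/{tag}.pkl','wb')); return c
def f(c): return 240/np.tan(np.radians(c['vertical_fov']/2))
def proj(c,p):
    T=np.array(c['camera_from_world']); q=T[:3,:3]@np.array(p)+T[:3,3]
    return np.array([c['cx']+f(c)*q[0]/q[2], c['cy']+f(c)*q[1]/q[2]])
def ray(c,u,v):
    T=np.array(c['camera_from_world']);R=T[:3,:3]
    return -R.T@T[:3,3], R.T@np.array([(u-c['cx'])/f(c),(v-c['cy'])/f(c),1])
def atz(c,u,v,z):
    o,d=ray(c,u,v); return o+d*(z-o[2])/d[2]
def tri(c1,p1,c2,p2):
    o1,d1=ray(c1,*p1);o2,d2=ray(c2,*p2)
    s=np.linalg.lstsq(np.c_[d1,-d2],o2-o1,rcond=None)[0]
    a=o1+s[0]*d1;b=o2+s[1]*d2
    return (a+b)/2,np.linalg.norm(a-b)
def ld(tag): return pickle.load(open(f'pics/{tag}.pkl','rb'))
E
python3 - <<'E'
from h import *
for n in ['side','top','wrist']:
    c=cam(n,n+'0'); T=np.array(c['camera_from_world']); print(n,c['vertical_fov'],-T[:3,:3].T@T[:3,3],T[2,:3])
print(env.get_state(), env.grip_depth)
E
```

```text
pics
side 47.202275427579956 [0.41687764 1.0415689  0.86547005] [ 0.08477681 -0.78979693 -0.60748144]
top 43.91968110243536 [0.40126975 0.07831776 1.65656232] [ 0.0907558  -0.0022264  -0.99587069]
wrist 64.16004011624267 [ 0.29705526 -0.49819586  0.3726241 ] [-0.30062919 -0.1225397  -0.9458362 ]
{'clock': 0.15, 'joint_pos': array([-1.31860024e+00,  3.13832319e-01,  4.52245170e-02,  1.30360092e+00,
        5.18048937e-08,  1.43119404e+00]), 'qvel': array([-0.0004237 ,  0.00012297,  0.00459239, -0.00092527, -0.00158669,
       -0.00031815]), 'tau': array([ 1.23977177e-03, -4.81064773e+01,  2.98815644e+01,  1.38463496e-02,
       -1.78618629e-04,  2.11943325e-05]), 'tcp_pos': array([ 0.21945591, -0.53105106,  0.23060489]), 'orientation': array([-7.05082456e-04,  9.80872796e-01,  1.94648553e-01, -3.97100025e-05]), 'wrist_force': array([-0.58059786, -0.15857646, -0.33758841]), 'ft_torque': array([ 0.04857018,  0.00020915, -0.03313764]), 'finger_gap': 0.08549820344283306} 0.0187
```

View pics/side0.png

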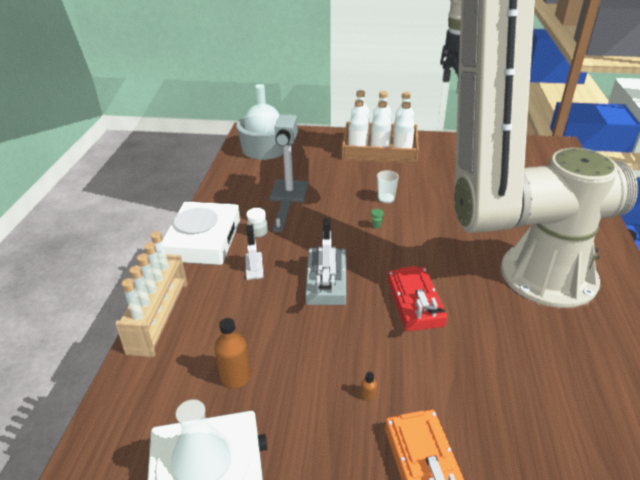

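View pics/top0.png

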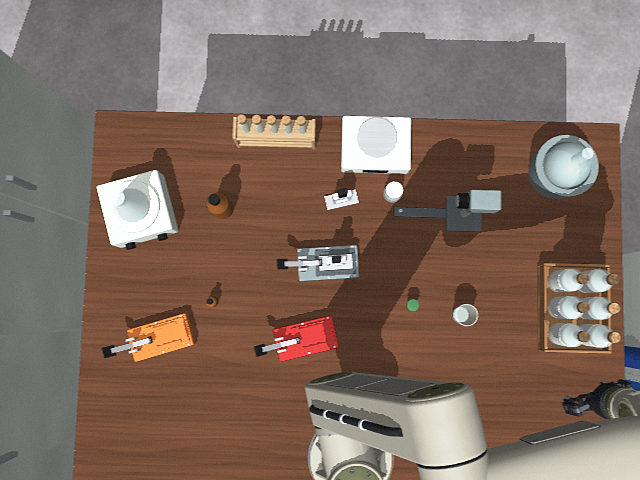

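Run:
```python
from h import *
c=ld('top0'); im=c['frame'][:,:,::-1]
cv2.imwrite('pics/t0a.png',cv2.resize(im[230:295,265:375],None,fx=7,fy=7,interpolation=cv2.INTER_CUBIC))
cv2.imwrite('pics/t0b.png',cv2.resize(im[170:245,380:510],None,fx=6,fy=6,interpolation=cv2.INTER_CUBIC))
c=ld('side0'); im=c['frame'][:,:,::-1]
cv2.imwrite('pics/s0a.png',cv2.resize(im[210:310,280:370],None,fx=6,fy=6,interpolation=cv2.INTER_CUBIC))
cv2.imwrite('pics/s0b.png',cv2.resize(im[105:240,240:340],None,fx=4,fy=4,interpolation=cv2.INTER_CUBIC))
```

```text
(no output)
```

View pics/t0a.png

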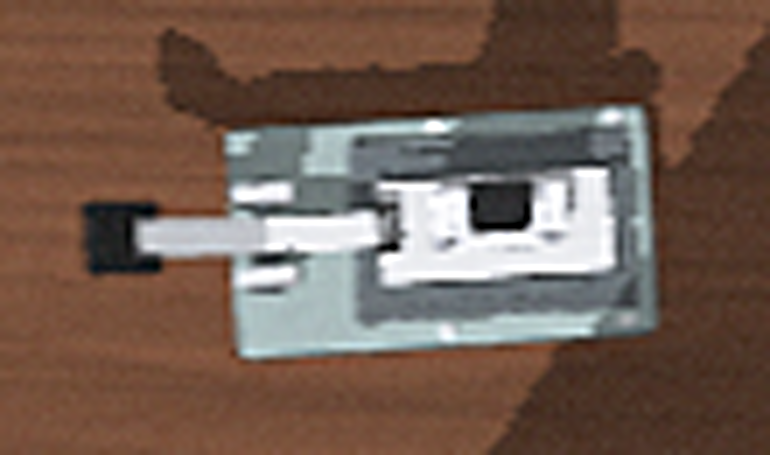

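View pics/t0b.png

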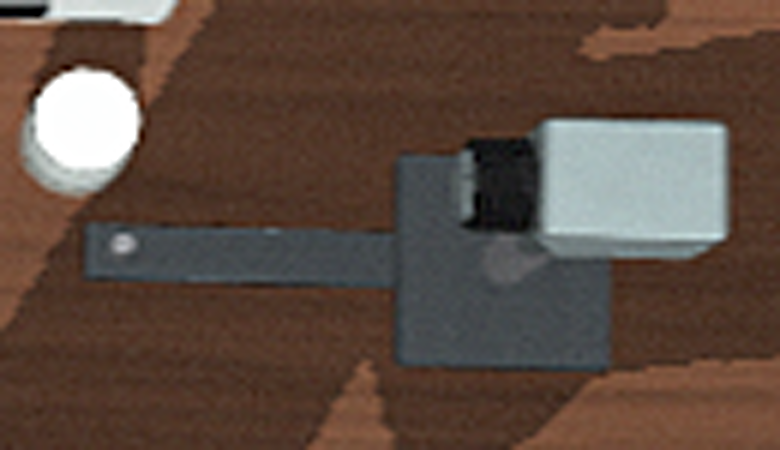

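View pics/s0a.png

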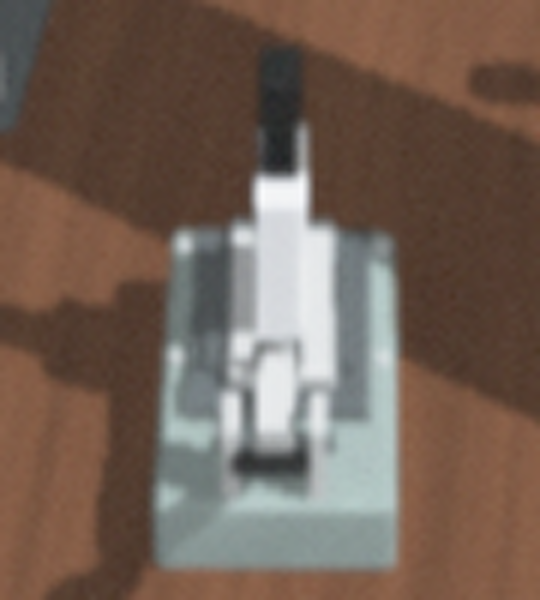

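View pics/s0b.png

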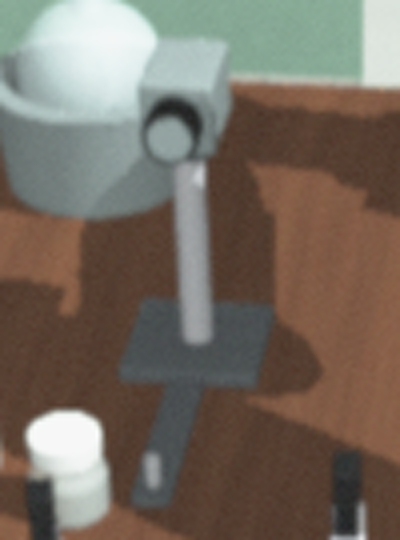

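Run:
```python
from h import *
t=ld('top0'); s=ld('side0')
T=lambda x,y:((x+.5)/7-.5+265,(y+.5)/7-.5+230)
B=lambda x,y:((x+.5)/6-.5+380,(y+.5)/6-.5+170)
S=lambda x,y:((x+.5)/6-.5+280,(y+.5)/6-.5+210)
P=lambda x,y:((x+.5)/4-.5+240,(y+.5)/4-.5+105)
print('grip top face', atz(t,*T(500,203),.160), tri(t,T(500,203),s,S(280,50)))
for z in (.04,.045):
  C=np.array([atz(t,*T(*p),z) for p in [(225,130),(650,105),(655,328),(240,355)]]); print(C.round(4), C.mean(0))
  for a,b in((1,0),(2,3),(2,1),(3,0)): d=C[b]-C[a]; print(np.linalg.norm(d),np.degrees(np.arctan2(d[1],d[0])))
print('tab', atz(t,*T(121,237),.094))
print('pin',atz(t,*B(123,243),.03), tri(t,B(123,243),s,P(152,455)))
print('rail', [atz(t,*B(*p),.008).round(4) for p in [(86,225),(86,280),(395,232),(395,286)]])
print('lensfront', tri(t,B(465,187),s,P(168,138)))
print('boxtop', [atz(t,*B(*p),.226).round(4) for p in [(543,120),(725,124),(725,240),(543,238)]])
print('base', [atz(t,*B(*p),.01).round(4) for p in [(397,155),(397,366),(608,369)]])
```

```text
grip top face [0.52534874 0.05445306 0.16      ] (array([0.5260659 , 0.05464291, 0.16751073]), np.float64(0.0026744247664547017))
[[ 0.5612  0.1604  0.04  ]
 [ 0.5751 -0.0051  0.04  ]
 [ 0.4881 -0.0087  0.04  ]
 [ 0.4737  0.152   0.04  ]] [0.52452182 0.07463677 0.04      ]
0.16605125179028848 94.78188979164584
0.16141636785128924 95.10778565373755
0.08708600209418875 2.3925595201424805
0.08793417986345904 5.4379855043699115
[[ 0.5607  0.1601  0.045 ]
 [ 0.5745 -0.0048  0.045 ]
 [ 0.4878 -0.0085  0.045 ]
 [ 0.4735  0.1518  0.045 ]] [0.5241406  0.07464815 0.045     ]
0.16553765806710183 94.78188979164584
0.16091710974601034 95.10778565373755
0.08681664655744473 2.3925595201424743
0.08766220092716977 5.437985504369903
tab [0.51453853 0.19553609 0.094     ]
pin [ 0.67486316 -0.12164358  0.03      ] (array([ 0.67516012, -0.12123471,  0.03276294]), np.float64(0.001511648810404894))
rail [array([ 0.6866, -0.107 ,  0.008 ]), array([ 0.6607, -0.1073,  0.008 ]), array([ 0.6869, -0.2514,  0.008 ]), array([ 0.6614, -0.2515,  0.008 ])]
lensfront (array([ 0.67463966, -0.24120668,  0.20207422]), np.float64(0.0037140907503925586))
boxtop [array([ 0.6967, -0.2677,  0.226 ]), array([ 0.6969, -0.3418,  0.226 ]), array([ 0.6491, -0.3417,  0.226 ]), array([ 0.6481, -0.2678,  0.226 ])]
base [array([ 0.723 , -0.2517,  0.01  ]), array([ 0.6236, -0.2523,  0.01  ]), array([ 0.6246, -0.3505,  0.01  ])]
```

Candidates in the top view: the grey holder at (328,263), with its cell grip at (336,259) and tab at (282,264). The red look-alike is at (305,340), the orange one at (160,335), and the spare cell at (341,198). I choose the grey holder. The close crop shows the grey body, the cell with its black grip, and the lever with its black tab. The pin is at (400,210). Next I move towards a point above the tab with the fingers closed.

Call:
{"api": "step_arm", "payload": {"series": [[[2.2,5.6,0.5],0.1,255],[[4.4,11.2,1],0.2,255],[[6.6,16.8,1],0.3,255],[[8.8,22.4,1],0.4,255],[[11,28,1],0.5,255]], "newtons": 40}}

```text
clock: 0.78
tcp_pos: [0.3297, -0.2492, 0.2405]
orientation: [-0.001, 0.902, 0.432, -0.0]
wrist_force: [1.0, 0.3, 0.4]
finger_gap: 0.0001
```

Call:
{"api": "step_arm", "payload": {"series": [[[2.2,5.6,0],0.1,255],[[4.4,11.2,0],0.2,255],[[6.6,16.8,0],0.3,255],[[8.8,22.4,0],0.4,255],[[11,28,0],0.5,255]]}}

```text
clock: 1.4
tcp_pos: [0.4401, 0.0328, 0.2406]
orientation: [-0.0, 0.766, 0.643, -0.0]
wrist_force: [1.1, -0.7, -0.5]
finger_gap: 0.0001
```

Call:
{"api": "step_arm", "payload": {"series": [[[2.0,5.0,0],0.08,255],[[4.2,10.5,0],0.17,255],[[7.3,14,0],0.25,255],[[7.3,16.6,-3],0.25,255],[[7.3,16.6,-6],0.25,255]]}}

```text
clock: 2.02
tcp_pos: [0.5133, 0.2008, 0.1794]
orientation: [-0.0, 0.678, 0.735, 0.0]
wrist_force: [0.0, -0.4, 0.4]
finger_gap: -0.0005
```

Run:
```python
from h import *
print(env.get_state()['tcp_pos'],env.get_state()['wrist_force'])
w=cam('wrist','w1'); t=cam('top','t1'); s=cam('side','s1')
cv2.imwrite('pics/s1c.png',cv2.resize(s['frame'][150:320,250:400,::-1],None,fx=4,fy=4,interpolation=cv2.INTER_CUBIC)[:600])
```

```text
[0.51326491 0.20079531 0.17942452] [ 0.04905996 -0.40290521  0.36035713]
```

View pics/w1.png

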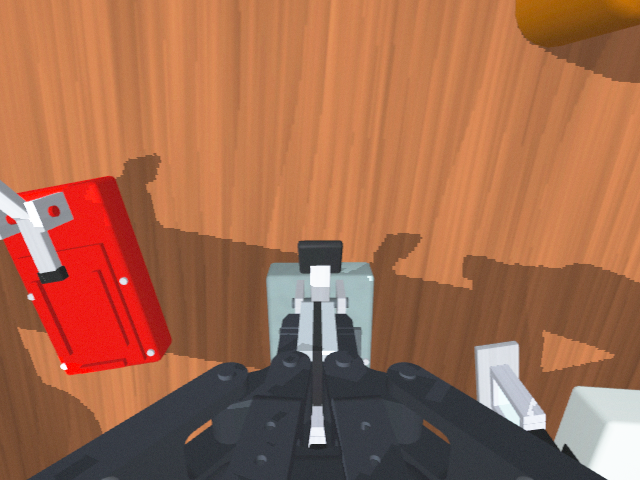

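View pics/s1c.png

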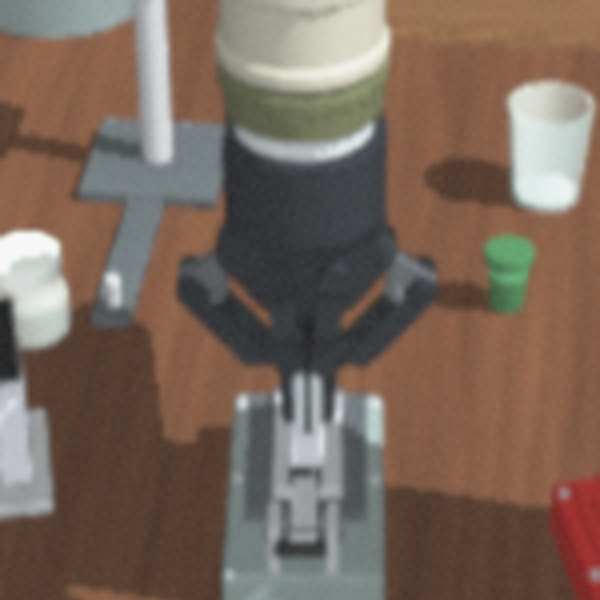

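Run:
```python
from h import *
w=ld('w1');s=ld('s1');t=ld('top0'); st=env.get_state()
for n,p in dict(tab=[.5145,.1955,.094],griptop=[.525,.0545,.16],tcp=st['tcp_pos']).items():
    print(n,proj(w,p),proj(s,p),proj(t,p))
print('tab from wrist at .094', atz(w,320,256,.094)); 
print('tri', tri(w,(320,256),t,((121.5)/7-.5+265,237.5/7-.5+230)), tri(w,(320,256),s,(250+302/4,150+547/4)))
o,d=ray(w,320,240);print(o,d)
```

```text
tab [317.87339634 260.41124892] [325.39983198 285.85694787] [281.87040564 263.44350278]
griptop [316.37387352 522.40467458] [327.35712443 220.73786843] [335.97825951 258.70870775]
tcp [311.75319937 326.41666488] [326.438343   255.24133515] [278.07738509 262.10142131]
tab from wrist at .094 [0.51560263 0.1986133  0.094     ]
tri (array([0.51545566, 0.19602553, 0.08709648]), np.float64(0.000833482144202857)) (array([0.51477693, 0.19860961, 0.09425797]), np.float64(0.0016439463705004132))
[0.50674184 0.28527012 0.32156466] [ 0.03319474 -0.31646856 -0.9480774 ]
```

Call:
{"api": "step_arm", "payload": {"series": [[[0.1,-0.1,-4],0,255],[[0.1,-0.1,-7],0,255],[[0.1,-0.1,-8],0,255],[[0.1,-0.1,-9],0,255],[[0.1,-0.1,-10],0,255]]}}

```text
clock: 2.8
tcp_pos: [0.5139, 0.1979, 0.08]
orientation: [-0.001, 0.679, 0.734, -0.001]
wrist_force: [0.3, 1.2, 1.6]
finger_gap: -0.0001
```

Call:
{"api": "step_arm", "payload": {"series": [[[0,0,-0.8],0,255],[[0,0,-1.6],0,255],[[0,0,-2.4],0,255],[[0,0,-3.2],0,255],[[0,0,-3.8],0,255]]}}

```text
clock: 3.42
tcp_pos: [0.5139, 0.1976, 0.0415]
orientation: [-0.001, 0.679, 0.734, -0.001]
wrist_force: [1.0, -0.8, 1.2]
finger_gap: 0.0001
```

Call:
{"api": "step_arm", "payload": {"series": [[[0,0,-0.4],0,255],[[0,0,-0.7],0,255],[[0,0,-0.9],0,255]]}}

```text
clock: 3.8
tcp_pos: [0.5142, 0.1973, 0.0362]
orientation: [0.001, 0.679, 0.734, -0.001]
wrist_force: [-12.6, -3.8, 40.4]
finger_gap: 0.0
```

Stop felt. I lift off now.

Call:
{"api": "step_arm", "payload": {"series": [[[0,0,1],0,255],[[0,0,5],0,255],[[0,0,10],0,255],[[0,0,15],0,255],[[0,-1,17],0,255]]}}

```text
clock: 4.42
tcp_pos: [0.5154, 0.1879, 0.2094]
orientation: [0.002, 0.679, 0.734, 0.001]
wrist_force: [0.6, -0.5, -0.2]
finger_gap: 0.0002
```

Run:
```python
from h import *
print(env.get_state()['tcp_pos'],env.get_state()['wrist_force'])
w=cam('wrist','w2');  s=cam('side','s2')
cv2.imwrite('pics/s2c.png',cv2.resize(s['frame'][190:320,250:400,::-1],None,fx=4,fy=4,interpolation=cv2.INTER_CUBIC)[:600])
```

```text
[0.51542074 0.1879072  0.2093905 ] [ 0.57319386 -0.49575138 -0.21737736]
```

View pics/w2.png

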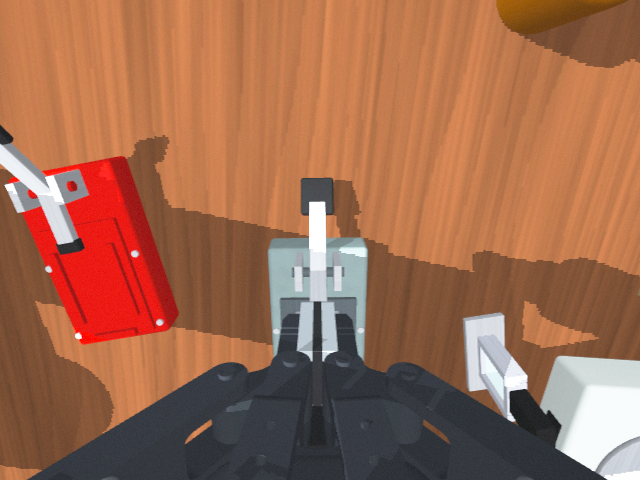

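View pics/s2c.png

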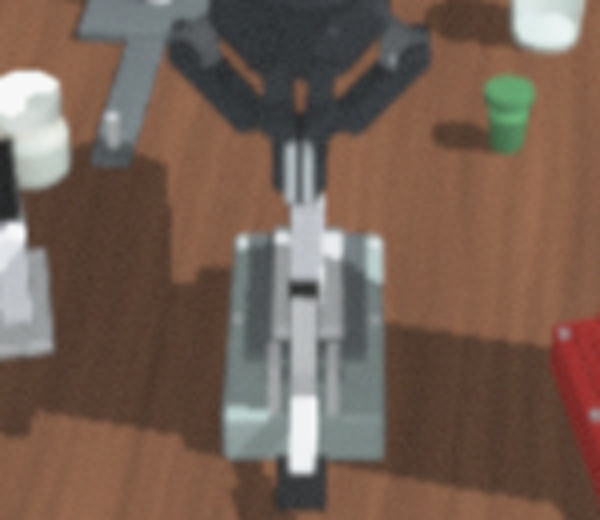

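The lever is up: the tab at wrist (317,196) now hangs low, and in the side crop the nose stands up at (303,290). Next I open the gripper and go above the grip.

Call:
{"api": "step_arm", "payload": {"series": [[[0.2,-3,1],0,0],[[0.4,-6,1],0,0],[[0.7,-10,1],0,0],[[0.9,-13.3,0],0,0],[[0.9,-13.3,0],0,0]]}}

```text
clock: 5.15
tcp_pos: [0.5235, 0.0526, 0.2063]
orientation: [0.0, 0.681, 0.732, -0.0]
wrist_force: [0.2, 0.7, -0.3]
finger_gap: 0.0854
```

Run:
```python
from h import *
print(env.get_state()['tcp_pos'],env.get_state()['finger_gap'])
w=cam('wrist','w3');print('tab', atz(ld('w2'),317,196,.031))
for p in ([.525,.0545,.16],[.514,.193,.094],env.get_state()['tcp_pos']): print(proj(w,p))
```

```text
[0.52349275 0.0525806  0.20626161] 0.0854360865212903
tab [0.51519266 0.20427413 0.031     ]
[319.49820593 274.79372314]
[317.87201787   9.0473533 ]
[316.98600913 321.59203991]
```

View pics/w3.png

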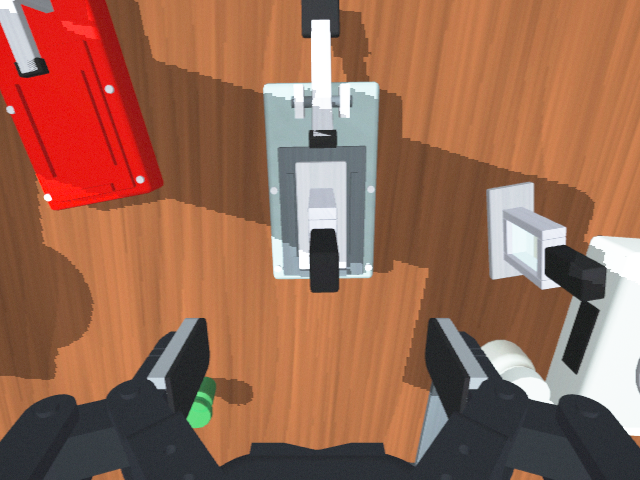

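Run:
```python
from h import *
w=ld('w3')
im=w['frame'][120:300,255:390,::-1]; im=np.clip(im.astype(float)*1.6,0,255).astype(np.uint8)
cv2.imwrite('pics/w3c.png',cv2.resize(im,None,fx=3.3333,fy=3.3333,interpolation=cv2.INTER_CUBIC))
g=w['frame'][220:300,295:350].astype(float)
cv2.imwrite('pics/w3g.png',cv2.resize(np.clip(g[:,:,::-1]*4,0,255).astype(np.uint8),None,fx=7,fy=7,interpolation=cv2.INTER_NEAREST))
```

```text
(no output)
```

View pics/w3g.png

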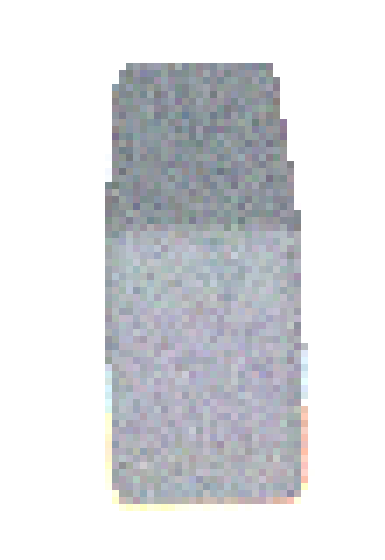

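View pics/w3c.png

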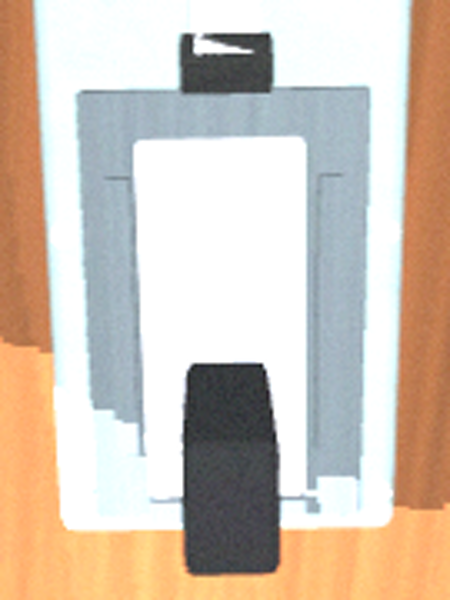

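Run:
```python
from h import *
w=ld('w3')
print('griptop',atz(w,323.8,271.2,.16))
for p in [(310,252),(337.7,251.5),(311,291),(338,291)]: print(atz(w,*p,.16))
# foot corners at z .048
for p in [(135,140),(304,138),(150,498)]: 
    print('foot',atz(w,255+p[0]/3.3333,120+p[1]/3.3333,.048))
for p in [(264.5,84),(378,83),(274,278),(373,277)]: print('holder',atz(w,*p,.045))
# gripper pad centre
print(atz(w,207,320,.206),atz(w,428,320,.206))
```

```text
griptop [0.52713247 0.05675186 0.16      ]
[0.51904618 0.06712084 0.16      ]
[0.53351285 0.06846408 0.16      ]
[0.52111684 0.04459048 0.16      ]
[0.53576026 0.04566554 0.16      ]
foot [0.50379667 0.09866804 0.048     ]
foot [0.54286404 0.10200117 0.048     ]
foot [0.51258798 0.00904013 0.048     ]
holder [0.47787177 0.1529467  0.045     ]
holder [0.56079526 0.15973467 0.045     ]
holder [ 0.49057892 -0.0019386   0.045     ]
holder [0.57590411 0.00527417 0.045     ]
[0.47733453 0.0504983  0.206     ] [0.57044898 0.05733058 0.206     ]
```

Call:
{"api": "step_arm", "payload": {"series": [[[0.28,0.3,-3],0.015,0],[[0.28,0.3,-5.5],0.015,0],[[0.28,0.3,-7.5],0.015,0],[[0.28,0.3,-8.4],0.015,0],[[0.28,0.3,-8.4],0.015,0]]}}

```text
clock: 5.82
tcp_pos: [0.5259, 0.0574, 0.1223]
orientation: [-0.0, 0.675, 0.738, -0.0]
wrist_force: [0.2, 0.1, 0.3]
finger_gap: 0.0854
```

Call:
{"api": "step_arm", "payload": {"series": [[[0,0,0],0,120],[[0,0,0],0,180],[[0,0,0],0,255],[[0,0,0],0,255],[[0,0,0],0,255]], "newtons": 50}}

```text
clock: 6.45
tcp_pos: [0.5264, 0.0574, 0.1227]
orientation: [0.0, 0.675, 0.738, 0.0]
wrist_force: [0.3, -0.0, 1.7]
finger_gap: 0.0153
```

Run:
```python
from h import *
print(env.get_state())
w=cam('wrist','w4')
```

```text
{'clock': 6.45, 'joint_pos': array([-4.31836929e-02,  2.83985080e-01, -2.68374031e-01,  1.01750745e+00,
        2.10923619e-04,  1.43753331e+00]), 'qvel': array([ 0.00020589,  0.00212391,  0.00041724, -0.00023674, -0.0002504 ,
       -0.00115744]), 'tau': array([-2.87847983e-02, -4.31999552e+01,  2.65341407e+01,  2.92807259e-01,
       -3.17918567e-02,  3.08803086e-03]), 'tcp_pos': array([0.52642909, 0.05739074, 0.12270072]), 'orientation': array([2.88694992e-04, 6.74552496e-01, 7.38226729e-01, 3.79333694e-04]), 'wrist_force': array([ 0.25122565, -0.0309516 ,  1.73265009]), 'ft_torque': array([ 0.0326003 , -0.13280601, -0.00498441]), 'finger_gap': 0.015291171857783515}
```

View pics/w4.png

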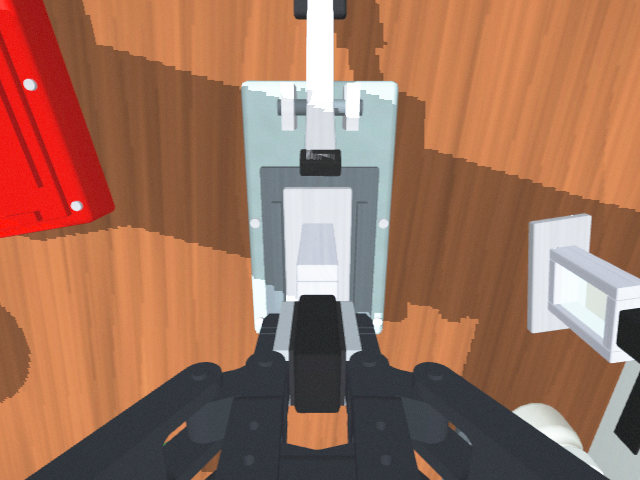

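Gripped: gap 15.3 mm, and the pads straddle the black grip at wrist (318,350). The nose at (320,162) is clear of the foot. I lift straight up.

Call:
{"api": "step_arm", "payload": {"series": [[[0,0,0.7],0,255],[[0,0,2.5],0,255],[[0,0,5],0,255],[[0,0,8],0,255],[[0,0,10.5],0,255]]}}

```text
clock: 7.12
tcp_pos: [0.526, 0.0574, 0.2287]
orientation: [0.0, 0.675, 0.738, 0.0]
wrist_force: [0.1, 0.2, -2.2]
finger_gap: 0.0153
```

Call:
{"api": "step_arm", "payload": {"series": [[[0,0,1.2],0,255],[[0,0,1.6],0,255],[[0,0,1.6],0,255]]}}

```text
clock: 7.5
tcp_pos: [0.5257, 0.0574, 0.244]
orientation: [-0.0, 0.675, 0.738, -0.0]
wrist_force: [-0.7, -0.4, -3.0]
finger_gap: 0.0154
```

Run:
```python
from h import *
s=env.get_state();print(s['tcp_pos'],s['wrist_force'],s['finger_gap'])
w=cam('wrist','w5');s=cam('side','s5')
cv2.imwrite('pics/s5c.png',cv2.resize(s['frame'][140:310,240:420,::-1],None,fx=3.3,fy=3.3,interpolation=cv2.INTER_CUBIC)[:600])
```

```text
[0.52566427 0.05738473 0.24399602] [-0.66904664 -0.37470969 -3.04931837] 0.015387409800109681
```

View pics/s5c.png

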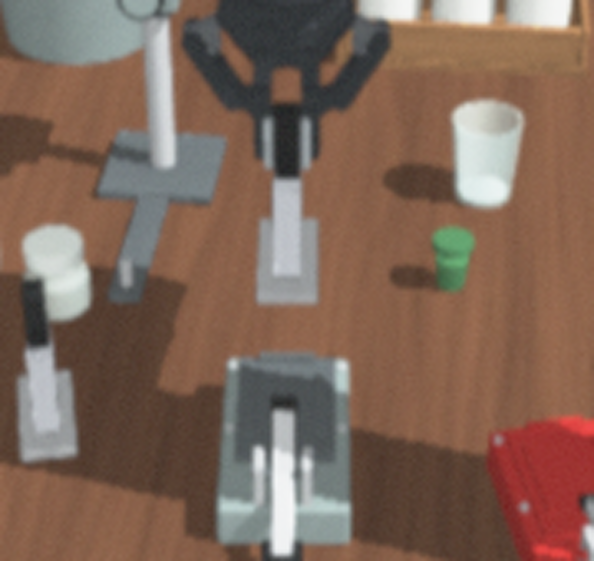

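The side crop shows the cell hanging upright, clear of the holder, with the nose still up at (285,400). Next I move to the view point while turning.

Call:
{"api": "step_arm", "payload": {"series": [[[0.7,-1.8,0],0.15,255],[[2,-3.6,0],0.3,255],[[3.5,-5.4,0],0.45,255],[[5,-7.2,0],0.6,255],[[6.5,-9,0],0.75,255]]}}

```text
clock: 8.22
tcp_pos: [0.5904, -0.0331, 0.2424]
orientation: [-0.001, 0.355, 0.935, -0.001]
wrist_force: [0.6, -0.4, -2.6]
finger_gap: 0.0157
```

Call:
{"api": "step_arm", "payload": {"series": [[[1.7,-1.8,0],0.15,255],[[3.4,-3.6,0],0.3,255],[[5.1,-5.4,0],0.45,255],[[6.8,-7.2,0],0.6,255],[[7.6,-8.2,0],0.73,255]]}}

```text
clock: 8.85
tcp_pos: [0.6667, -0.1161, 0.2405]
orientation: [-0.002, -0.004, 1.0, -0.001]
wrist_force: [-0.1, 0.8, -2.2]
finger_gap: 0.0157
```

Call:
{"api": "step_arm", "payload": {"series": [[[0,0,0],0,255],[[0,0,0],0,255]]}}

```text
clock: 9.1
tcp_pos: [0.6661, -0.1157, 0.2394]
orientation: [-0.003, -0.003, 1.0, -0.001]
wrist_force: [0.3, 0.1, -2.3]
finger_gap: 0.0158
```

Run:
```python
from h import *
s=env.get_state();print(s['tcp_pos'],s['orientation'],s['wrist_force'],s['finger_gap'])
o=s['orientation'];print('yaw',2*np.arctan2(o[2],o[1]))
w=cam('wrist','w6');t=cam('top','t6');s=cam('side','s6')
cv2.imwrite('pics/s6c.png',cv2.resize(s['frame'][100:250,220:370,::-1],None,fx=4,fy=4,interpolation=cv2.INTER_CUBIC)[:600])
cv2.imwrite('pics/t6c.png',cv2.resize(t['frame'][160:280,330:510,::-1],None,fx=4,fy=4,interpolation=cv2.INTER_CUBIC)[:600])
```

```text
[ 0.66606026 -0.11566096  0.23944365] [-3.17364466e-03 -2.94785051e-03  9.99990388e-01 -6.79937319e-04] [ 0.25378158  0.06862453 -2.32646055] 0.015760980456394222
yaw 3.1474883942026377
```

View pics/s6c.png

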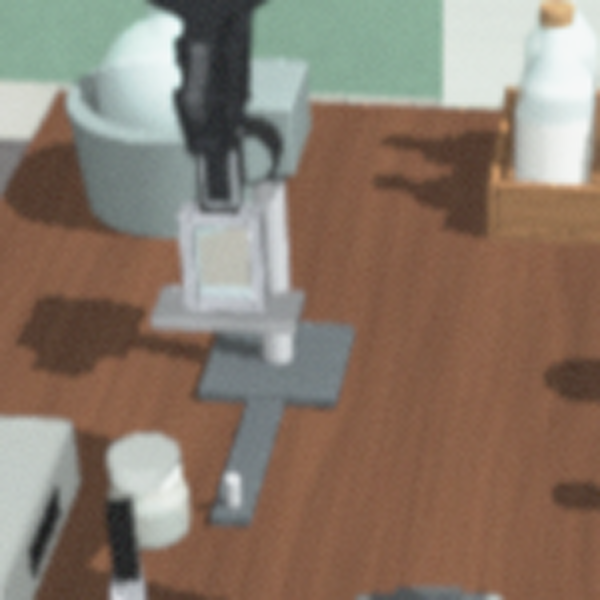

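View pics/t6c.png

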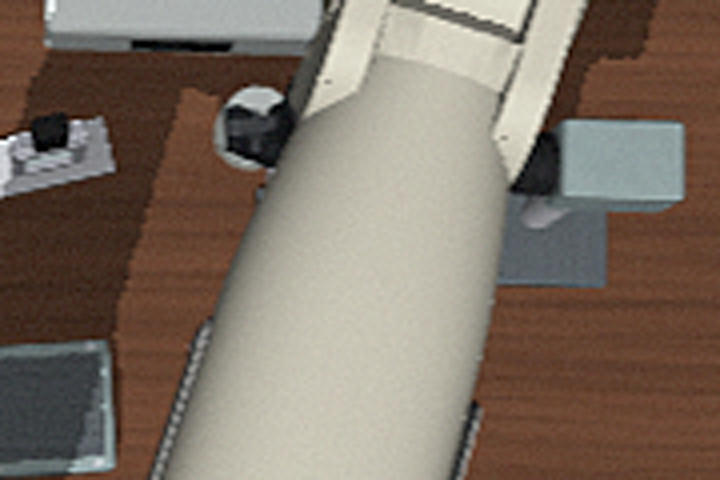

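View pics/w6.png

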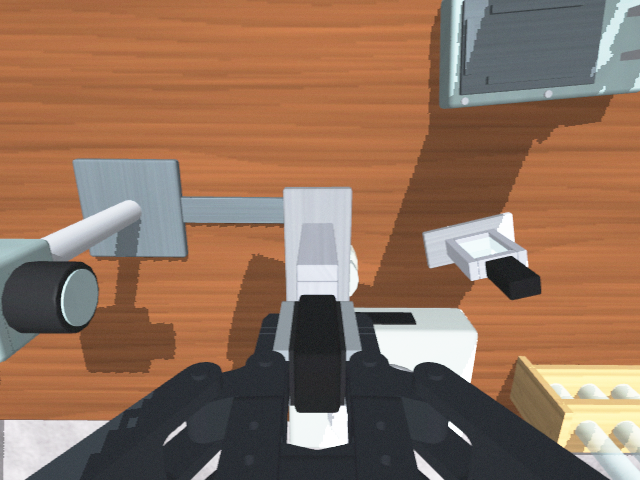

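Run:
```python
from h import *
s=ld('s6')
P=lambda x,y:((x+.5)/4-.5+220,(y+.5)/4-.5+100)
def aty(c,u,v,y):
    o,d=ray(c,u,v); return o+d*(y-o[1])/d[1]
print('win',aty(s,*P(224,255),-.1157+.003))
for p in [(150,325),(298,330)]: print('foot front corner top/bot',aty(s,*P(*p),-.0957))
print('frame', aty(s,*P(186,305),-.1067),aty(s,*P(262,310),-.1067))
w=ld('w6')
for p in [(284,188),(351,188),(291,300)]: print('foot w',atz(w,*p,.2394-.0827+.008))
print('rail w',[atz(w,*p,.008) for p in [(183,198),(183,222),(284,199),(284,223)]])
```

```text
win [ 0.66898679 -0.1127      0.20270216]
foot front corner top/bot [ 0.71467831 -0.0957      0.16077731]
foot front corner top/bot [ 0.62257658 -0.0957      0.16267583]
frame [ 0.69369735 -0.1067      0.16969818] [ 0.6463667  -0.1067      0.16889085]
foot w [ 0.62372103 -0.13374977  0.1647    ]
foot w [ 0.62346471 -0.09544882  0.1647    ]
foot w [ 0.69485956 -0.13082238  0.1647    ]
rail w [array([ 0.66352065, -0.24776194,  0.008     ]), array([ 0.68822617, -0.25035606,  0.008     ]), array([ 0.66385526, -0.14753664,  0.008     ]), array([ 0.68858152, -0.14805422,  0.008     ])]
```

Call:
{"api": "step_arm", "payload": {"series": [[[0.3,-0.3,0.1],0,255],[[0.6,-0.6,0.2],0,255],[[0.6,-0.6,0.2],0,255],[[0.6,-0.6,0.2],0,255]]}}

```text
clock: 9.75
tcp_pos: [0.6724, -0.1215, 0.2426]
orientation: [-0.002, -0.004, 1.0, -0.001]
wrist_force: [-0.1, -0.3, -2.1]
finger_gap: 0.0157
```

Call:
{"api": "step_arm", "payload": {"series": [[[0,0,0],0,255],[[0,0,0],0,255],[[0,0,0],0,255]]}}

```text
clock: 10.12
tcp_pos: [0.6723, -0.1215, 0.2425]
orientation: [-0.002, -0.004, 1.0, -0.001]
wrist_force: [0.2, 0.6, -2.2]
finger_gap: 0.0149
```

Run:
```python
from h import *
s=env.get_state();print(s['clock'],s['tcp_pos'],s['orientation'],s['wrist_force'],s['finger_gap'],abs(s['qvel']).max())
w=cam('wrist','w7');s=cam('side','s7')
cv2.imwrite('pics/s7c.png',cv2.resize(s['frame'][100:310,220:400,::-1],None,fx=2.8,fy=2.8,interpolation=cv2.INTER_CUBIC)[:600])
```

```text
10.125 [ 0.67231995 -0.1214694   0.24254464] [-2.32274969e-03 -3.61941957e-03  9.99990308e-01 -9.42901270e-04] [ 0.1714839   0.60740103 -2.2326031 ] 0.014948456579774025 0.001694853759518629
```

View pics/s7c.png

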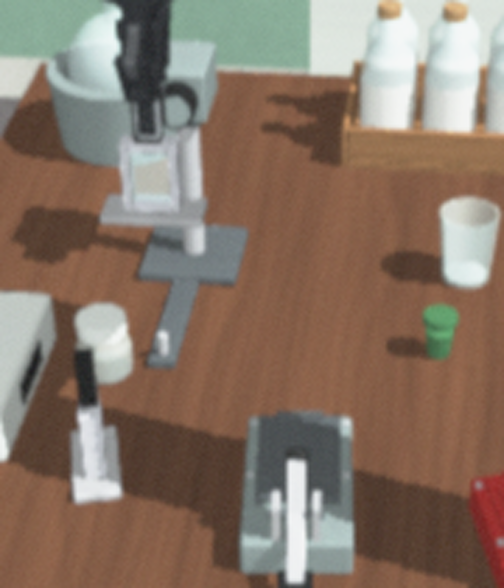

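View pics/w7.png

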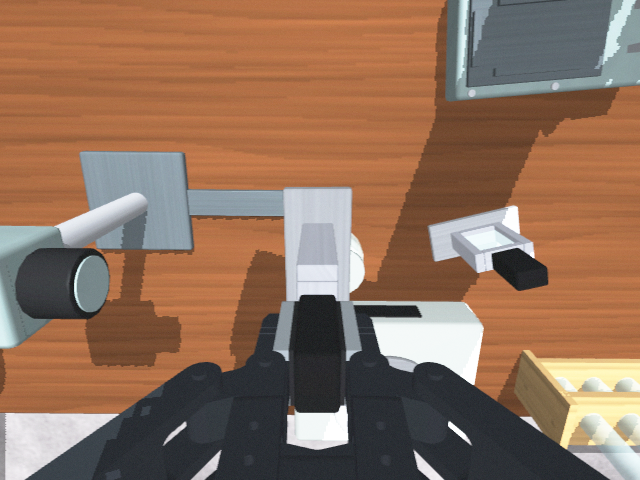

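The side crop shows the window at about (152,177), in front of the lens, the cell upright, and the lever still up with its nose at (297,455). The wrist view shows the foot square to the rail. I compare the window with the expected pixel, then hand in.

Run:
```python
from h import *
s=ld('s7'); u=proj(s,[.6745,-.1215+.003,.2]); print((u-[220,100]+.5)*2.8-.5)
o,d=ray(s,(152.5)/2.8-.5+220,177.5/2.8-.5+100); print(o+d*(-.1185-o[1])/d[1])
env.hand_in(); print(env.get_state()['clock'])
```

```text
[151.80554508 177.48276437]
[ 0.67429608 -0.1185      0.20049012]
the job is handed in; nothing more can be done
the job is handed in; nothing more can be done
```

I handed the job in at about 10.2 s of the 43 s allowed, with the gripper still holding the cell in front of the inspection camera. No verdict came back, so what follows is from my own last checks.

- **Lever:** I pressed the tab down with closed fingertips until the stop was felt. The push peaked at about 40 N at the wrist, right at the 40 N limit given for the arm and gripper body, though only the fingertips pressed. Later pictures show the nose still up.
- **Lift:** I gripped the cell at 50 N by its black grip, with the fingers about 15 mm apart, lifted it straight out, turned it a quarter turn and carried it to the view point.
- **Position:** The window measured at (0.674, 0.200) in x and z, against a target of (0.6745, 0.200), so within about 1 mm in the side view. The distance to the lens rests on the tool position (y = -0.1215), not a separate measurement.
- **Hold:** The cell was upright, square to the rail in the wrist view, and the arm was still.
- **Surroundings:** The camera, the spare cell and the glassware that was in view looked untouched. The amber bottle and vial were outside my last pictures.
- **Disagreements:** The camera views differed from each other by 1–3 mm. The tool-based window height is 0.2008 m, which agrees with the picture. The lens height from the pictures came out at 0.202 m against the stated 0.200 m.

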